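# Shut the tilted screen vent with the hook pole

## Robot

A 6-joint arm with a two-finger parallel gripper is mounted at the origin on the work surface. World frame = base frame: x ahead of the robot, y to its left, z up, the work surface at z = 0. Lengths are in mm, angles in rad, forces in N, time in s.
With the tool pointing down it reaches from about 350 to 775 mm from the base axis. Payload 7.3 kg.
Tool frame: the origin (TCP) lies between the finger pads; the fingertips stand 8 mm ahead of it and the grasp point (between the pads) lies 11 mm behind it; y points along the fingers, z is the direction in which the jaws open and shut, and the axes are right-handed (so a half turn about y gives the same grasp; the last joint's range is limited). The gripper opens to 92 mm and grips with 3 to 60 N. Pads are 19 mm wide; open, the fingers measure 130 mm over their backs; the gripper's body (75 mm by 190 mm) begins 47 mm behind the grasp point.
Start: joints at [-1.371, 0.342, 1.524, -0, 1.275, -0.146], TCP at [177.971, -493.934, 234.741] pointing down, gripper open.
Joint ranges: [-2.53, 2.53], [-0.77, 2.02], [0.04, 2.7], [-1, 4.14], [0.28, 2.66], [-3.11, 3.11]. Speed limits (rad/s): [2.57, 2.57, 3.14, 3.14, 3.14, 3.14].

## Interface

Orientations are given as [roll, pitch, yaw] about the fixed x, y, z axes, in that order (R = Rz(yaw) Ry(pitch) Rx(roll)).
In Python, from plant import bot, vision, job gives the robot as it stands. The module is installed in compiled form; this text tells all that it offers.
- The arm moves only by the tool arm_command, never from a script. Its argument "deltas" is a list of rows, each a list of 4 numbers: the shift along the tool's x, y, z in m, then the turn about the tool's y in degrees. In form: [[x, y, z, twist], ...]. A call has 1 to 5 rows; each row shifts and turns the commanded pose from where the row before left it, along the tool's axes as they then stand; what a row does not reach is not made up. A row lasts 1/10 s, in which the tool goes at most 50 mm and 8.59 degrees, less where a joint would pass 70% of its speed; a pose out of reach is approached as far as the arm can. A call is refused whole if a number of a shift passes 0.05 or a number of a turn 8.59, either way. A call with a gripper value outside its range is refused whole. "claw" is the closure in counts, from 0 (fully open) to 255 (shut), set as the call begins (left out, the last holds). The fingers move at their own pace and stop on an object; the grip force is fixed at half the most. Time passes only in rows, so rows that do not move let the fingers close. It gives the time, the measured TCP pose, the force and the opening at its end, in the units of the state.
- bot.get_obs(): the state, without advancing time (a new reading comes with each control period).
- vision.capture(name): name is "scene" or "top"; returns a dict with "img" (384x512x3 uint8, red, green, blue), "camera_matrix" (3x3 intrinsics, pixels), "world_to_cam" (4x4, takes a point from world to camera coordinates). Camera axes: x right, y down, z forward; pixel columns grow to the right and rows downward; lengths in mm; the calibration is good to about 2 mm. A picture is of the moment at which its call begins. There is no depth.
- job.close_job(): hands the job in, once; it reports no verdict.
Trained networks look in a picture, given as the dict that the camera call returned (one of the last four; its "shot" number tells which), for a name from the list of things; names that differ only in an ending like _2 or _b are one class to them, and where a whole thing is asked for, a point or a joint stands for the part that bears it (a point fixed in the world has none). Each returns a list of dicts, best first, with "confidence" (0 to 1); they miss things now and then, are a little off and sometimes report something else, mostly with a low value. They report only what shows in the picture. A call takes as long as a camera call.
- vision.find_in(picture, name): "xyz" ([x, y, z] in mm, in the coordinates of the camera as it stood for that picture, good to about 4 mm: the middle of the surface that is visible of it).
- vision.regions_of(picture, name): "mask" (384x512 bool, what is visible of it).
The state is a dict: "time": time; "joint_positions": joint angles; "dq": joint speeds; "tau": joint torques, N m; "tool_pos": TCP position; "tcp_rot": TCP orientation; "contact_force": force on the tool from outside, world axes, zero at the start; "moment": the same for the moment, N m; "grip_width": finger opening in mm.
Only numpy, scipy, OpenCV 4.12 (cv2) and the standard library are available. Lean on these libraries where they do the work, as an engineer would, in place of code of your own. Each camera call takes 0.05 s, during which the arm holds its last target. There are 200 camera calls.

## Task

On the lens-fitting counter one of the two blue-framed glass vent panes is tilted open, leaning away from the robot. Pick up the orange-handled hook pole, put its hook sideways through the red ring eye on top of that open pane and pull the pane fully shut with the hook still in the eye. Then unhook, leave the pane shut and lay the pole flat on the counter and let go; the robot's hand and arm must not touch the vent or its stand, only the pole may.

Things in the scene. Friction and masses are not known exactly. Their poses are not given: they have to be found in the camera images.
- pole_grip (a point): centre of the orange handle (110 x 18 x 30 mm high; grip across the 18, y) of the loose hook pole lying flat, about 150 g, balanced near here. x points to the hook end, z up. A dark 8 mm rod runs along x from 160 mm behind to 170 mm ahead; there it bends square into a straight hook leg, 57 mm along +y, ending in a 10 mm ball. All on this point's level, 15 mm above the handle's underside
- vent_unit: fixed white stand of the open vent: sill box 50 mm deep (x), 200 wide (y), 120 high, with two aluminium posts up to 210 mm. Origin at the centre of its underside, x away from the robot. The pane's hinge runs along y, 120 mm straight above the origin. A like stand with its pane already shut is its neighbour, 215 to 305 mm off to one side in y
- vent_eye (a point): centre of the red ring eye above the middle of the open pane's top edge, 190 mm from the hinge axis and 30 mm above the edge. Hole 40 mm across, bar 6 mm thick. The hole's axis is y, along the hinge, at every tilt, so a hook leg goes in sideways. Pane: 174 mm wide, 160 high, blue frame with glass
- vent (a joint): tilt of the open pane (rad): 0 is shut, upright between the posts at its stop; positive leans away from the robot; starts at 0.38 to 0.65. The hinge is stiff: the pane stays where it is left, and 2 to 4 N at the eye moves it

How it is judged (in metres and radians):
On the way, in this order (a step that is already met when the one before it is completed fails the run):
1. the hook leg is through the ring eye while the pane is still open (value of joint vent above 0.25 rad and x of vent_eye in the frame of pole_grip between 0.146 and 0.194 m and y of vent_eye in the frame of pole_grip between 0.003 and 0.056 m and z of vent_eye in the frame of pole_grip between -0.024 and 0.024 m), for 0.2 s.
2. the pane is shut with the hook leg still through the ring eye (value of joint vent below 0.1 rad and x of vent_eye in the frame of pole_grip between 0.146 and 0.194 m and y of vent_eye in the frame of pole_grip between 0.003 and 0.056 m and z of vent_eye in the frame of pole_grip between -0.024 and 0.024 m), for 0.2 s.
At the end, for the whole second after the job is handed in: The pane is shut to within 0.1 rad (about 19 mm at the eye), and the pole lies released on the counter: the centre of its handle less than 30 mm above the counter, the pole level within about 8 degrees (value of joint vent below 0.1 rad and height (world z) of pole_grip between 0 and 0.03 m and angle between pole_grip's own x axis and vertical between 1.42 and 1.72 rad); the robot touches nothing.
It fails at once if the robot's hand or arm touches the vent or its stand (only the pole may) (contact force between any of the fingers, the arm and vent_unit above 1 N).
It also fails if it takes over 69 s, if anything falls off the work surface, if the arm or the gripper's body presses on something with over 40 N, if the wrist force passes 120 N, or if a joint passes its speed limit or range.

## Working session

There is one attempt and no reset: what is moved stays moved. The work goes in short steps, Python scripts to look and compute and a tool call to move; the robot and the scene stay as the last step left them, time stands still between calls to the robot, and variables do not carry over. Pictures are saved under pics/ and viewed, about 8 in all and at most 12, crops included, and the job is handed in when it is done.

Besides the shell and the picture viewer there is one more tool, called after ">>>" by a JSON object that holds its "op" and its "data". arm_command: Moves the arm, as the interface text tells. Its arguments: {"type":"object","properties":{"deltas":{"type":"array","items":{"type":"array","items":{"type":"number"}}},"claw":{"type":"number"}},"required":["deltas"]}

```bash
mkdir -p pics; cat > h.py <<'E'
from plant import bot, vision, job
import numpy as np, cv2
def cap(n,save=None):
    p=vision.capture(n)
    if save: cv2.imwrite('pics/'+save,p['img'][:,:,::-1])
    return p
def world(p,xyz):
    T=np.linalg.inv(p['world_to_cam']); return (T@np.r_[xyz,1])[:3]
def ray(p,u,v,axis,val):
    T=np.linalg.inv(p['world_to_cam']); d=T[:3,:3]@np.linalg.inv(p['camera_matrix'])@[u,v,1]; o=T[:3,3]
    return o+d*(val-o[axis])/d[axis]
def proj(p,w):
    c=p['world_to_cam']@np.r_[w,1]; q=p['camera_matrix']@c[:3]; return q[:2]/q[2]
E
python3 - <<'E'
from h import *
print(bot.get_obs())
ims=[]
for n in ['scene','top']:
    p=cap(n); ims.append(p['img'])
    print(n,np.linalg.inv(p['world_to_cam']).round(2).tolist())
    for k in ['pole_grip','vent_unit','vent_eye','vent']:
        for r in vision.find_in(p,k)[:3]: print(k,round(r['confidence'],2),world(p,r['xyz']).round(0))
    for r in vision.regions_of(p,'pole_grip')[:2]:
        m=r['mask']; v,u=np.nonzero(m); print('mask',r['confidence'],m.sum(),u.min(),u.max(),v.min(),v.max())
for n,i in zip('st',ims): cv2.imwrite(f'pics/{n}0.png',cv2.resize(i,None,fx=1.5,fy=1.5)[:,:,::-1])
E
```

```text
{'time': 0.0, 'joint_positions': array([-1.37100593e+00,  3.42718613e-01,  1.52501822e+00,  1.47790759e-05,
        1.27541277e+00, -1.45986623e-01]), 'dq': array([ 0.00047898,  0.00057522,  0.0005575 , -0.00227543,  0.00070018,
       -0.00043796]), 'tau': array([-2.46486015e-03, -4.31256795e+01, -2.44222176e+01,  7.16584828e-02,
        5.60771464e-02, -1.44944620e-04]), 'tool_pos': array([ 177.88865177, -493.51918515,  234.04667613]), 'tcp_rot': array([-1.57233466e+00,  2.40469648e-04, -2.79582013e+00]), 'contact_force': array([-0.01943963, -0.40356066, -1.2106273 ]), 'moment': array([ 0.00233198,  0.02303084, -0.00275736]), 'grip_width': 91.44754235348084}
scene [[0.62, 0.51, -0.6, 1167.96], [0.78, -0.38, 0.49, -636.93], [0.02, -0.77, -0.63, 860.65], [0.0, 0.0, 0.0, 1.0]]
pole_grip 0.68 [ 552. -433.   18.]
vent_unit 0.89 [595. -94. 114.]
vent_eye 0.87 [657. -92. 239.]
vent 0.89 [657. -87. 239.]
mask 0.97 778 134 178 245 363
top [[-0.0, -0.98, 0.2, 356.81], [-1.0, 0.0, 0.01, -125.62], [-0.01, -0.2, -0.98, 1215.47], [0.0, 0.0, 0.0, 1.0]]
pole_grip 0.94 [ 508. -419.   18.]
vent_unit 0.92 [604. -77. 176.]
vent_eye 0.62 [622. -81. 198.]
vent 0.72 [621. -82. 196.]
vent 0.58 [608. -76. 175.]
mask 0.68 329 336 371 175 274
```

View pics/s0.png

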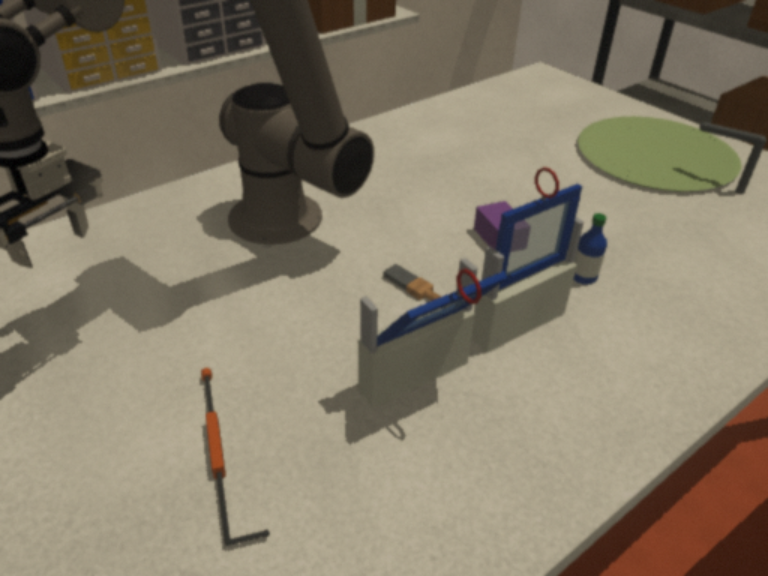

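View pics/t0.png

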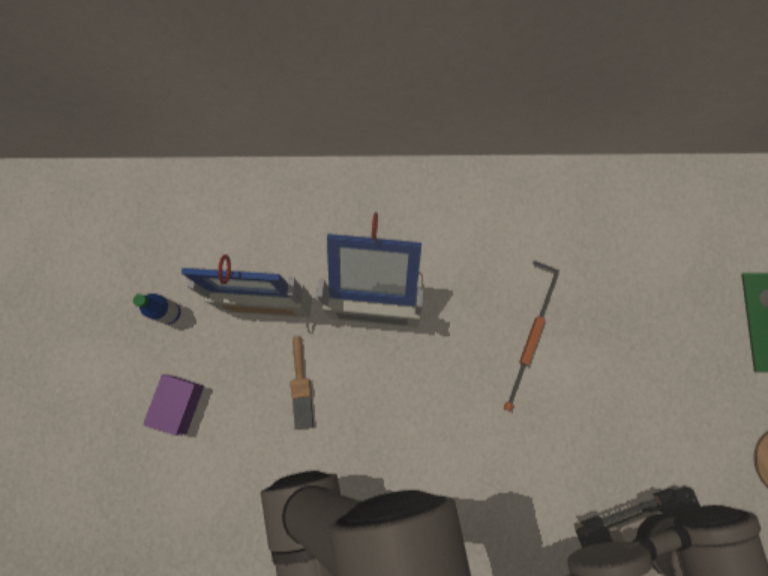

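Scene view: the open pane is the near one, with its eye at about (468,285) in the 1.5x image. The shut neighbour is behind it. The pole lies at left, with its hook towards the far side. Top view: open eye at about (375,226). Pole handle (533,340), hook corner (556,270), hook tip (535,262), tail (508,407).

```bash
cat >> h.py <<'E'
def red(p,box,lo,hi):
    h=cv2.cvtColor(p['img'],cv2.COLOR_RGB2HSV); m=cv2.inRange(h,*[np.array(x,np.uint8) for x in (lo,hi)])
    if lo[0]==0: m|=cv2.inRange(h,np.array([172,lo[1],lo[2]],np.uint8),np.array([180,255,255],np.uint8))
    k=np.zeros_like(m); u0,u1,v0,v1=box; k[v0:v1,u0:u1]=m[v0:v1,u0:u1]; return k
def cen(m):
    v,u=np.nonzero(m); return np.array([(u.min()+u.max())/2,(v.min()+v.max())/2]),(u.min(),u.max(),v.min(),v.max(),len(u))
def tri(ps,uvs):
    A=[];b=[]
    for p,(u,v) in zip(ps,uvs):
        M=p['camera_matrix']@p['world_to_cam'][:3]
        for r,c in((0,u),(1,v)):
            q=M[r]-c*M[2]; q=q/np.linalg.norm(q[:3]); A.append(q[:3]);b.append(-q[3])
    x=np.linalg.lstsq(np.array(A),np.array(b),rcond=None); return x[0],x[1]
E
python3 - <<'E'
from h import *
s=cap('scene');t=cap('top')
ms=red(s,(295,328,170,210),(0,110,60),(7,255,255));mt=red(t,(240,260,135,165),(0,110,60),(7,255,255))
a,b=cen(ms),cen(mt);print(a,b);print('eye',tri([s,t],[a[0],b[0]]))
# handle: orange mask, minAreaRect
for p,box in((s,(120,170,260,330)),(t,(340,370,205,250))):
    m=red(p,box,(3,140,60),(16,255,255)); c=cv2.findNonZero(m); r=cv2.minAreaRect(c); print(r,len(c),ray(p,*r[0],2,20))
for n,(u,v) in dict(corner=(556,270),tip=(535,262),tail=(508,407)).items(): print(n,ray(t,u/1.5,v/1.5,2,15))
print('corner s',ray(s,228/1.5,541/1.5,2,15),'tail',ray(s,206/1.5,373/1.5,2,15))
# pane mask corners
for p,n in((s,'s'),(t,'t')):
    for r in vision.regions_of(p,'vent')[:1]:
        print(n,cv2.minAreaRect(cv2.findNonZero(r['mask'].astype(np.uint8))),r['confidence'])
cs=s['img'][130:290,220:380];ct=t['img'][120:240,110:310]
cv2.imwrite('pics/c1.png',np.vstack([cv2.resize(ct,(700,420))])[:,:,::-1]); cv2.imwrite('pics/c2.png',cv2.resize(cs,(600,600),interpolation=cv2.INTER_CUBIC)[:,:,::-1])
E
```

```text
(array([312.5, 190. ]), (np.int64(305), np.int64(320), np.int64(179), np.int64(201), 130)) (array([249., 150.]), (np.int64(248), np.int64(250), np.int64(142), np.int64(158), 39))
eye (array([682.02897347, -82.4039829 , 278.22295939]), array([1.01676473]))
((142.73077392578125, 295.84619140625), (44.03232955932617, 7.938222408294678), 82.87498474121094) 320 [ 510.24525897 -419.02974105   20.        ]
((354.98541259765625, 226.5401611328125), (4.784402847290039, 31.952974319458008), 19.98310661315918) 156 [ 507.00024236 -419.15315759   20.        ]
corner [ 664.86069269 -480.99340959   15.        ]
tip [ 683.60374024 -435.03037508   15.        ]
tail [ 363.38963949 -360.85561808   15.        ]
corner s [ 663.92378368 -479.73504356   15.        ] tail [ 363.76948458 -358.09500678   15.        ]
s ((293.6598815917969, 204.52622985839844), (23.119979858398438, 95.06269073486328), 54.323585510253906) 0.85
t ((248.38613891601562, 172.13861083984375), (62.0903205871582, 58.50818634033203), 5.7105937004089355) 0.72
```

View pics/c1.png

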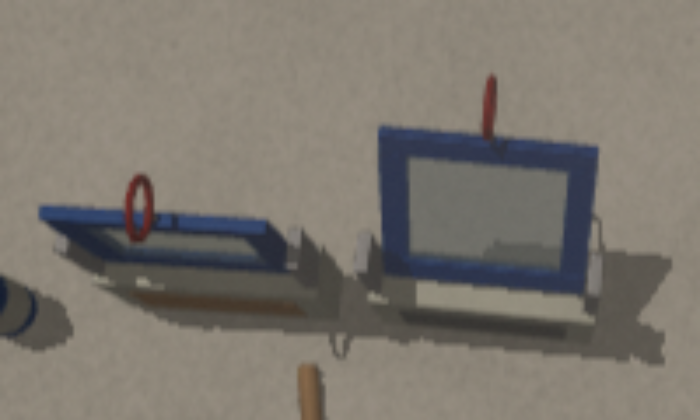

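View pics/c2.png

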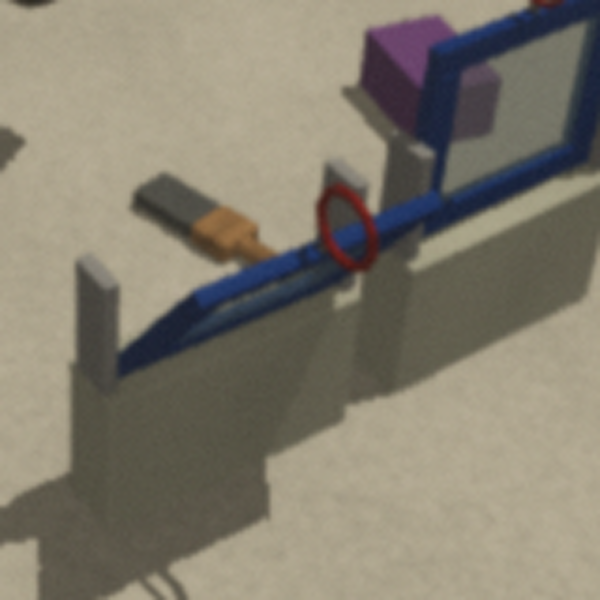

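The views agree: eye ≈ (682,-82,278), giving a tilt of about 0.59 rad. The stand yaw is about -5°. The pole grip is ≈ (507,-418), yaw ≈ -22°, with the hook leg towards +y. Moving above the pole.

>>> {"op": "arm_command", "data": {"deltas": [[-0.047,0,0.0058,0],[-0.048,0,0.0058,0],[-0.048,0,0.0058,0],[-0.048,0,0.0058,0],[-0.048,0,0.0058,0]], "claw": 60}}

```text
time: 1.3
tool_pos: [414.5, -439.5, 234.9]
tcp_rot: [-1.57, -0.0, -2.796]
contact_force: [-0.3, -0.7, -0.2]
grip_width: 70.3
```

>>> {"op": "arm_command", "data": {"deltas": [[-0.048,0,0.0058,0],[-0.048,0,0.0056,0],[0,0.03,0,8.34],[0,0.03,0,8.34],[0,0.03,0,8.34]]}}

```text
time: 1.8
tool_pos: [507.4, -417.9, 143.5]
tcp_rot: [-1.571, 0.0, 3.046]
contact_force: [-0.4, -0.6, 0.2]
grip_width: 70.3
```

>>> {"op": "arm_command", "data": {"deltas": [[0,0.02,0,8.34],[0,0.02,0,8.34],[0,0,0,0],[0,0,0,0],[0,0,0,0]]}}

```text
time: 2.3
tool_pos: [507.4, -419.0, 106.2]
tcp_rot: [-1.57, 0.002, 2.762]
contact_force: [1.0, -0.0, 0.2]
grip_width: 70.1
```

```bash
cat >> h.py <<'E'
def plan(tx,ty,tz,yawdeg):
    o=bot.get_obs(); p=o['tool_pos']; y=o['tcp_rot'][2]; d=np.array([tx,ty,tz])-p
    c,s=np.cos(y),np.sin(y)
    tw=-((yawdeg-np.degrees(y)+180)%360-180)
    print('t',round(o['time'],2),'pos',p.round(1),'rpy',np.degrees(o['tcp_rot']).round(2),'F',o['contact_force'].round(1),'w',round(o['grip_width'],1))
    print('tool x,y,z mm',round(d[0]*c+d[1]*s,1),round(-d[2],1),round(-d[0]*s+d[1]*c,1),'twist',round(tw,2))
E
python3 - <<'E'
from h import *
plan(507,-418,12,158.1)
p=cap('top','t1.png')
q=cap('scene')
for a,b,c in((p,(340,375,170,250),'t'),(q,(120,170,260,330),'s')):
    m=red(a,b,(3,140,60),(16,255,255)); c=cv2.findNonZero(m); print(None if c is None else (cv2.minAreaRect(c),len(c)))
z=120+160*np.cos(.59)
for u,v in((380,128),(598,150)): print(ray(p,110+u/3.5,120+v/3.5,2,z))
im=np.hstack([p['img'][130:290,290:400],q['img'][220:380,80:190]])
cv2.imwrite('pics/v1.png',cv2.resize(im,None,fx=3.4,fy=3.4,interpolation=cv2.INTER_CUBIC)[:,:,::-1])
E
```

```text
t 2.3 pos [ 507.4 -419.   106.2] rpy [-8.9940e+01  1.3000e-01  1.5827e+02] F [ 1.  -0.   0.2] w 70.1
tool x,y,z mm 0.8 94.2 -0.8 twist 0.17
None
(((143.21311950683594, 295.84429931640625), (44.09090805053711, 8.238751411437988), 84.80557250976562), 314)
[671.80127326   1.72835712 252.95050866]
[ 653.03770705 -169.07343593  252.95050866]
```

View pics/v1.png

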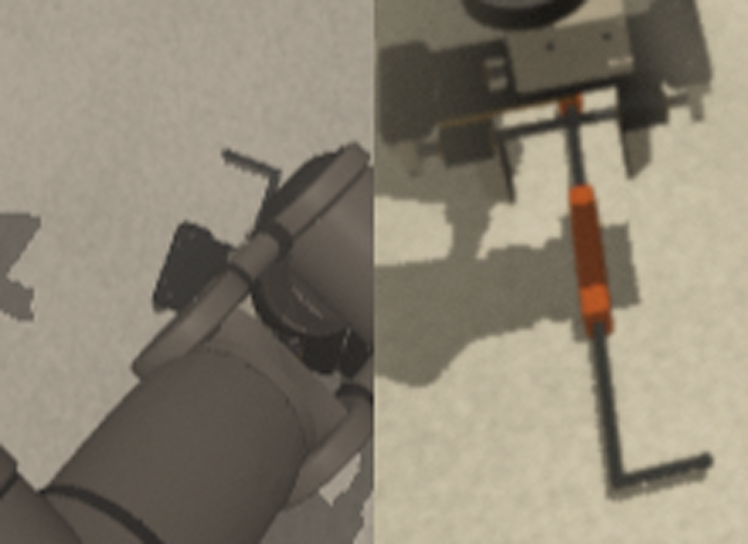

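The gripper is aligned over the handle, with the jaws straddling the rod line in the scene crop. Descending and gripping.

>>> {"op": "arm_command", "data": {"deltas": [[0.001,0.025,-0.001,0],[0,0.025,0,0],[0,0.025,0,0],[0,0.019,0,0],[0,0,0,0]]}}

```text
time: 2.9
tool_pos: [506.2, -417.0, 9.9]
tcp_rot: [-1.571, -0.001, 2.761]
contact_force: [0.4, 1.0, 0.3]
grip_width: 70.4
```

>>> {"op": "arm_command", "data": {"deltas": [[0,0,0,0],[0,0,0,0],[0,0,0,0],[0,0,0,0],[0,0,0,0]], "claw": 255}}

```text
time: 3.4
tool_pos: [506.4, -417.2, 11.1]
tcp_rot: [-1.571, 0.0, 2.76]
contact_force: [0.5, -0.5, -0.0]
grip_width: 34.8
```

>>> {"op": "arm_command", "data": {"deltas": [[0,0,0,0],[0,-0.01,0,0],[0,-0.02,0,0],[0,-0.03,0,0],[0,-0.03,0,0]]}}

```text
time: 3.9
tool_pos: [506.0, -416.8, 101.8]
tcp_rot: [-1.571, -0.001, 2.76]
contact_force: [0.5, 0.3, -0.6]
grip_width: 18.0
```

>>> {"op": "arm_command", "data": {"deltas": [[0,-0.04,0,0],[0,-0.04,0,0],[0,-0.03,0,0],[0,0,0,0],[0,0,0,0]]}}

```text
time: 4.4
tool_pos: [506.2, -417.0, 211.1]
tcp_rot: [-1.57, 0.001, 2.76]
contact_force: [-0.1, -0.6, -2.9]
grip_width: 17.8
```

```bash
python3 - <<'E'
from h import *
plan(500,-300,300,173.7)
q=cap('scene');p=cap('top')
for n in (q,p):
    for r in vision.find_in(n,'pole_grip')[:1]: print(r['confidence'],world(n,r['xyz']))
im=q['img'][100:380,50:330]
cv2.imwrite('pics/v2.png',np.hstack([cv2.resize(im,(560,560)),cv2.resize(p['img'][100:380,290:400],(220,560))])[:,:,::-1])
E
```

```text
t 4.4 pos [ 506.2 -417.   211.1] rpy [-8.9980e+01  4.0000e-02  1.5812e+02] F [-0.1 -0.6 -2.9] w 17.8
tool x,y,z mm 49.3 -88.9 -106.2 twist -15.58
0.97 [ 564.36050431 -441.73589655  208.27979128]
```

View pics/v2.png

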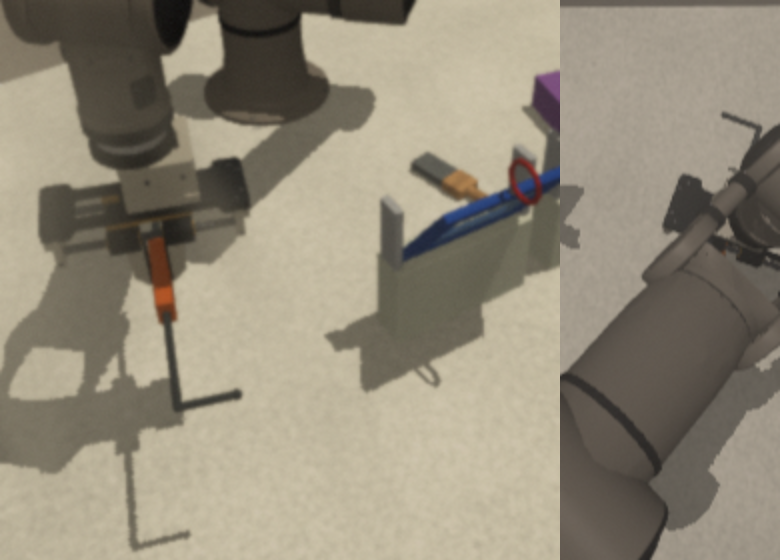

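The pole is held, with the hook pointing to +y. Triangulating the hook corner and tip.

```bash
python3 - <<'E'
from h import *
q=cap('scene');p=cap('top')
for n,a,b in(('corner',(139,303.5),(388.5,163.5)),('tip',(169.5,297),(371,156.5))): print(n,tri([q,p],[a,b]))
y=np.radians(158.1-180)
print('expected corner', np.array([506.2,-417])+170*np.array([np.cos(y),np.sin(y)]))
E
```

```text
corner (array([ 664.84435152, -479.31082123,  203.22907962]), array([0.26683406]))
tip (array([ 685.79155232, -430.15255935,  204.2238815 ]), array([0.01880075]))
expected corner [ 663.93216316 -480.40792304]
```

>>> {"op": "arm_command", "data": {"deltas": [[0,-0.025,0,-3.9],[0,-0.025,0,-3.9],[0,-0.025,0,-3.9],[0,0,0,-3.9],[0,0,0,0]]}}

```text
time: 5.2
tool_pos: [506.4, -417.2, 285.9]
tcp_rot: [-1.57, 0.0, 3.032]
contact_force: [0.1, 0.7, -1.9]
grip_width: 17.8
```

>>> {"op": "arm_command", "data": {"deltas": [[0.003,0,-0.015,0],[0.005,0,-0.03,0],[0.005,0,-0.04,0],[0.005,0,-0.04,0],[0.005,0,-0.04,0]]}}

```text
time: 5.7
tool_pos: [500.8, -248.9, 284.4]
tcp_rot: [-1.572, -0.002, 3.029]
contact_force: [0.1, -0.4, -0.6]
grip_width: 17.8
```

>>> {"op": "arm_command", "data": {"deltas": [[0.005,0,-0.04,0],[0.003,0,-0.03,0],[0.002,0,-0.02,0],[0,0,0,0],[0,0,0,0]]}}

```text
time: 6.2
tool_pos: [501.2, -159.9, 285.1]
tcp_rot: [-1.571, -0.001, 3.032]
contact_force: [0.7, -0.5, -2.3]
grip_width: 17.8
```

```bash
python3 - <<'E'
from h import *
plan(501.6,-159.2,285.5,173.7)
q=cap('scene');p=cap('top')
for n in(q,p):
    m=red(n,(295,328,170,210) if n is q else (240,260,135,165),(0,110,60),(7,255,255)); print(cen(m))
a=cv2.resize(q['img'][120:260,180:350],None,fx=3,fy=3,interpolation=cv2.INTER_CUBIC)
b=cv2.resize(p['img'][110:250,220:320],None,fx=2.8,fy=3,interpolation=cv2.INTER_CUBIC)
cv2.imwrite('pics/v3.png',np.hstack([a,b])[:,:,::-1])
E
```

```text
t 6.2 pos [ 501.2 -159.9  285.1] rpy [-8.999e+01 -7.000e-02  1.737e+02] F [ 0.7 -0.5 -2.3] w 17.8
tool x,y,z mm -0.3 -0.4 -0.8 twist -0.0
(array([312.5, 190. ]), (np.int64(305), np.int64(320), np.int64(179), np.int64(201), 134))
(array([249., 150.]), (np.int64(248), np.int64(250), np.int64(142), np.int64(158), 39))
```

View pics/v3.png

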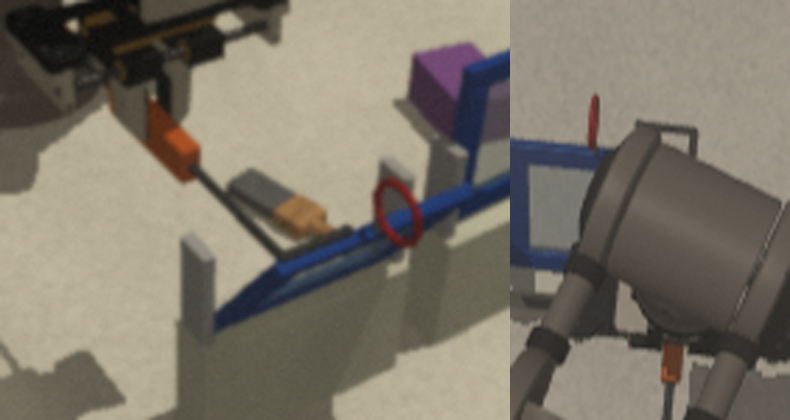

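In both views the hook leg's line runs through the ring centre: scene ~(312,191) against 312.5,190, and top ~(249,151) against 249,150. Inserting sideways.

>>> {"op": "arm_command", "data": {"deltas": [[0,0,-0.008,0],[0,0,-0.012,0],[0,0,-0.012,0],[0,0,-0.012,0],[0,0,-0.01,0]]}}

```text
time: 6.8
tool_pos: [507.4, -104.9, 285.8]
tcp_rot: [-1.571, 0.0, 3.033]
contact_force: [-0.2, 1.3, -2.2]
grip_width: 17.5
```

>>> {"op": "arm_command", "data": {"deltas": [[0,0,-0.006,0],[0,0,0,0],[0,0,0,0],[0,0,0,0],[0,0,0,0]]}}

```text
time: 7.3
tool_pos: [507.9, -100.8, 285.7]
tcp_rot: [-1.571, -0.0, 3.031]
contact_force: [0.0, 0.0, -2.4]
grip_width: 17.7
```

```bash
python3 - <<'E'
from h import *
plan(508.1,-99.6,285.5,173.7)
q=cap('scene');p=cap('top')
for n in(q,p):
    m=red(n,(295,328,170,210) if n is q else (240,260,135,165),(0,110,60),(7,255,255)); print(cen(m))
a=cv2.resize(q['img'][140:240,250:350],None,fx=5,fy=5,interpolation=cv2.INTER_CUBIC)
b=cv2.resize(p['img'][110:210,220:270],None,fx=5,fy=5,interpolation=cv2.INTER_CUBIC)
cv2.imwrite('pics/v4.png',np.hstack([a,b])[:,:,::-1])
E
```

```text
t 7.3 pos [ 507.9 -100.8  285.7] rpy [-89.99  -0.   173.67] F [ 0.   0.  -2.4] w 17.7
tool x,y,z mm -0.0 0.2 -1.2 twist -0.03
(array([312.5, 190. ]), (np.int64(305), np.int64(320), np.int64(179), np.int64(201), 130))
(array([249., 150.]), (np.int64(248), np.int64(250), np.int64(142), np.int64(158), 34))
```

View pics/v4.png

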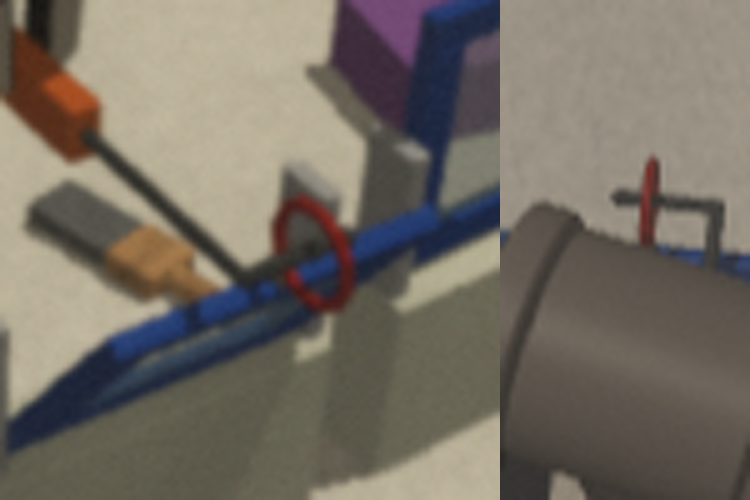

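The leg is through the ring, with the ring about 37 mm along it, centred and with no contact force. Pulling along the closing arc.

>>> {"op": "arm_command", "data": {"deltas": [[0.0066,-0.0045,0,0],[0.0066,-0.0045,0,0],[0.0081,-0.0038,0,0],[0.0081,-0.0038,0,0],[0.0081,-0.0038,0,0]]}}

```text
time: 7.9
tool_pos: [469.9, -96.2, 306.5]
tcp_rot: [-1.57, 0.0, 3.032]
contact_force: [1.8, -0.6, -3.6]
grip_width: 17.7
```

>>> {"op": "arm_command", "data": {"deltas": [[0.007,-0.002,0,0],[0.007,-0.002,0,0],[0.007,-0.002,0,0],[0.007,-0.002,0,0],[0,0,0,0]]}}

```text
time: 8.4
tool_pos: [442.0, -93.0, 314.5]
tcp_rot: [-1.571, 0.0, 3.032]
contact_force: [-0.1, -0.9, -1.9]
grip_width: 17.7
```

```bash
python3 - <<'E'
from h import *
plan(507.9-65*.994,-100.8+65*.11,285.7+28.3,173.7)
q=cap('scene');p=cap('top')
a=cen(red(q,(265,328,150,210),(0,110,60),(7,255,255)));b=cen(red(p,(235,265,135,185),(0,110,60),(7,255,255)));print(a,b,tri([q,p],[a[0],b[0]]))
a=cv2.resize(q['img'][120:240,220:340],None,fx=4,fy=4,interpolation=cv2.INTER_CUBIC)
b=cv2.resize(p['img'][110:230,220:280],None,fx=4,fy=4,interpolation=cv2.INTER_CUBIC)
cv2.imwrite('pics/v5.png',np.hstack([a,b])[:,:,::-1])
E
```

```text
t 8.4 pos [442.  -93.  314.5] rpy [-89.99   0.   173.71] F [-0.1 -0.9 -1.9] w 17.7
tool x,y,z mm -1.3 0.5 0.5 twist 0.01
(array([298.5, 168.5]), (np.int64(292), np.int64(305), np.int64(158), np.int64(179), 99)) (array([246.5, 165.5]), (np.int64(245), np.int64(248), np.int64(157), np.int64(174), 41)) (array([631.67008385, -77.37311612, 301.59598324]), array([0.50709058]))
```

The pane is following: eye at (632,-77,302), tilt about 0.3 as planned. Continuing.

>>> {"op": "arm_command", "data": {"deltas": [[0.007,-0.001,0,0],[0.007,-0.001,0,0],[0.007,-0.001,0,0],[0.007,-0.001,0,0],[0.007,0,0,0]]}}

```text
time: 9.0
tool_pos: [407.4, -89.3, 318.3]
tcp_rot: [-1.571, 0.0, 3.032]
contact_force: [2.5, -0.3, -1.9]
grip_width: 18.2
```

>>> {"op": "arm_command", "data": {"deltas": [[0.007,0,0,0],[0.007,0,0,0],[0.005,0,0,0],[0.002,0,0,0],[0,0,0,0]]}}

```text
time: 9.5
tool_pos: [386.8, -87.0, 318.2]
tcp_rot: [-1.571, -0.0, 3.032]
contact_force: [0.2, 0.5, -1.7]
grip_width: 17.8
```

```bash
python3 - <<'E'
from h import *
plan(387,-86,318,173.7)
q=cap('scene');p=cap('top')
a=cen(red(q,(265,308,140,185),(0,110,60),(7,255,255)));b=cen(red(p,(235,265,135,195),(0,110,60),(7,255,255)));print(a,b,tri([q,p],[a[0],b[0]]))
a=cv2.resize(q['img'][120:240,220:340],None,fx=4,fy=4,interpolation=cv2.INTER_CUBIC)
b=cv2.resize(p['img'][110:230,220:280],None,fx=4,fy=4,interpolation=cv2.INTER_CUBIC)
cv2.imwrite('pics/v6.png',np.hstack([a,b])[:,:,::-1])
E
```

```text
t 9.5 pos [386.8 -87.  318.2] rpy [-9.0000e+01 -1.0000e-02  1.7371e+02] F [ 0.2  0.5 -1.7] w 17.8
tool x,y,z mm -0.1 0.2 -1.0 twist 0.01
(array([283.5, 152. ]), (np.int64(277), np.int64(290), np.int64(142), np.int64(162), 83)) (array([244. , 185.5]), (np.int64(243), np.int64(245), np.int64(177), np.int64(194), 42)) (array([576.24326663, -71.67558741, 311.01793748]), array([1.12829191]))
```

View pics/v6.png

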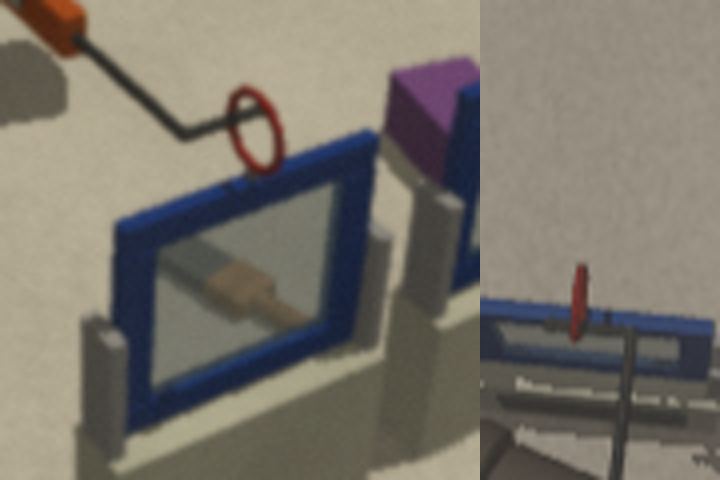

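The eye is now at (576,-72,311), with the ring against the leg and the pane nearly upright. I'll pull a little more to find the stop.

>>> {"op": "arm_command", "data": {"deltas": [[0.003,0,0,0],[0.003,0,0,0],[0,0,0,0]]}}

```text
time: 9.9
tool_pos: [383.5, -86.5, 318.7]
tcp_rot: [-1.571, 0.006, 3.032]
contact_force: [11.6, 0.0, -2.9]
grip_width: 17.6
```

```bash
cat > eye.py <<'E'
from h import *
plan(387,-86,318,173.7)
q=cap('scene');p=cap('top')
a=cen(red(q,(265,308,140,185),(0,110,60),(7,255,255)));b=cen(red(p,(235,265,135,195),(0,110,60),(7,255,255)));print(a,b,tri([q,p],[a[0],b[0]]))
E
python3 eye.py
```

```text
t 9.9 pos [383.5 -86.5 318.7] rpy [-90.01   0.37 173.72] F [11.6  0.  -2.9] w 17.6
tool x,y,z mm -3.5 0.7 -0.9 twist 0.02
(array([283. , 151.5]), (np.int64(277), np.int64(289), np.int64(141), np.int64(162), 86)) (array([244., 186.]), (np.int64(243), np.int64(245), np.int64(178), np.int64(194), 41)) (array([574.76195839, -71.77312261, 311.57502251]), array([0.93415711]))
```

The stop gives 11.6 N, so the pane is shut. Centring the leg in the ring, then withdrawing sideways.

>>> {"op": "arm_command", "data": {"deltas": [[0,0,0,0],[-0.007,0,0,0],[-0.007,0,0,0],[-0.006,0,0,0],[0,0,0,0]]}}

```text
time: 10.5
tool_pos: [401.6, -88.7, 317.8]
tcp_rot: [-1.571, -0.001, 3.032]
contact_force: [0.1, -1.2, -1.0]
grip_width: 17.6
```

```bash
cat >> eye.py <<'E'
a=cv2.resize(q['img'][120:220,220:320],None,fx=5,fy=5,interpolation=cv2.INTER_CUBIC)
b=cv2.resize(p['img'][130:230,220:270],None,fx=5,fy=5,interpolation=cv2.INTER_CUBIC)
cv2.imwrite('pics/v7.png',np.hstack([a,b])[:,:,::-1])
E
python3 eye.py
```

```text
t 10.5 pos [401.6 -88.7 317.8] rpy [-9.0000e+01 -4.0000e-02  1.7372e+02] F [ 0.1 -1.2 -1. ] w 17.6
tool x,y,z mm 14.8 -0.2 -1.1 twist 0.02
(array([283. , 151.5]), (np.int64(277), np.int64(289), np.int64(141), np.int64(162), 82)) (array([244., 186.]), (np.int64(243), np.int64(245), np.int64(178), np.int64(194), 40)) (array([574.76195839, -71.77312261, 311.57502251]), array([0.93415711]))
```

View pics/v7.png

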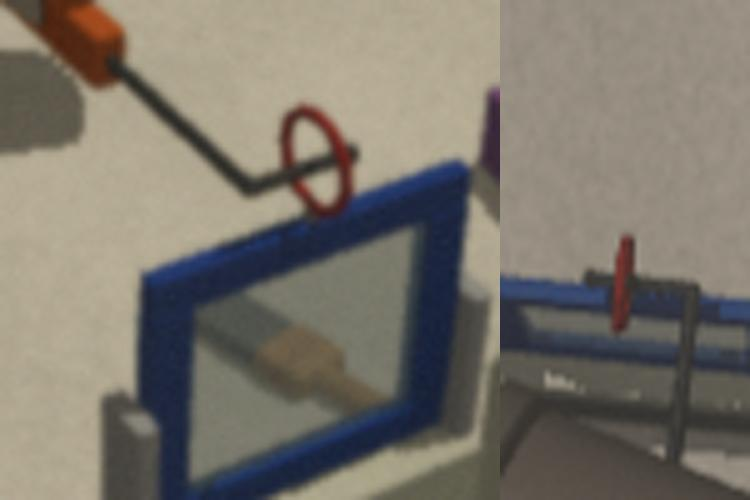

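The leg is centred in the ring and the pane is shut and unmoved. Withdrawing.

>>> {"op": "arm_command", "data": {"deltas": [[0,0,0.01,0],[0,0,0.018,0],[0,0,0.018,0],[0,0,0.018,0],[0,0,0.018,0]]}}

```text
time: 11.1
tool_pos: [391.6, -171.4, 318.2]
tcp_rot: [-1.57, 0.0, 3.032]
contact_force: [-0.4, -0.8, -1.0]
grip_width: 17.7
```

```bash
python3 eye.py
```

```text
t 11.1 pos [ 391.6 -171.4  318.2] rpy [-89.97   0.   173.7 ] F [-0.4 -0.8 -1. ] w 17.7
tool x,y,z mm 14.0 0.2 -84.4 twist 0.0
(array([283. , 151.5]), (np.int64(277), np.int64(289), np.int64(141), np.int64(162), 88)) (array([244., 186.]), (np.int64(243), np.int64(245), np.int64(178), np.int64(194), 44)) (array([574.76195839, -71.77312261, 311.57502251]), array([0.93415711]))
```

>>> {"op": "arm_command", "data": {"deltas": [[0,0,0.02,0],[0,0,0.03,0],[-0.015,0,0.035,0],[-0.02,0,0.035,0],[-0.02,0,0.035,0]]}}

```text
time: 11.7
tool_pos: [430.0, -331.3, 318.4]
tcp_rot: [-1.571, 0.0, 3.032]
contact_force: [0.1, 0.2, -1.5]
grip_width: 17.7
```

>>> {"op": "arm_command", "data": {"deltas": [[-0.02,0,0.03,0],[-0.008,0,0.015,0],[0,0.03,0,0],[0,0.04,0,0],[0,0.04,0,0]]}}

```text
time: 12.2
tool_pos: [452.7, -377.9, 207.0]
tcp_rot: [-1.57, 0.001, 3.032]
contact_force: [-0.5, -0.4, -0.9]
grip_width: 17.7
```

>>> {"op": "arm_command", "data": {"deltas": [[0,0.04,0,0],[0,0.04,0,0],[0,0.03,0,0],[0,0,0,0],[0,0,0,0]]}}

```text
time: 12.7
tool_pos: [453.0, -378.1, 98.7]
tcp_rot: [-1.571, 0.0, 3.032]
contact_force: [-0.4, 0.4, -0.8]
grip_width: 17.5
```

```bash
python3 - <<'E'
from h import *
plan(470,-380,40,173.7)
q=cap('scene');p=cap('top')
print(cen(red(q,(265,308,140,185),(0,110,60),(7,255,255))),cen(red(p,(235,265,135,195),(0,110,60),(7,255,255))))
cv2.imwrite('pics/v8.png',cv2.resize(np.hstack([q['img'][120:384,50:300],p['img'][120:384,220:400]]),None,fx=1.8,fy=1.8)[:,:,::-1])
E
```

```text
t 12.7 pos [ 453.  -378.1   98.7] rpy [-90.     0.   173.72] F [-0.4  0.4 -0.8] w 17.5
tool x,y,z mm -17.1 58.7 0.1 twist 0.02
(array([283. , 151.5]), (np.int64(277), np.int64(289), np.int64(141), np.int64(162), 86)) (array([244., 186.]), (np.int64(243), np.int64(245), np.int64(178), np.int64(194), 44))
```

View pics/v8.png

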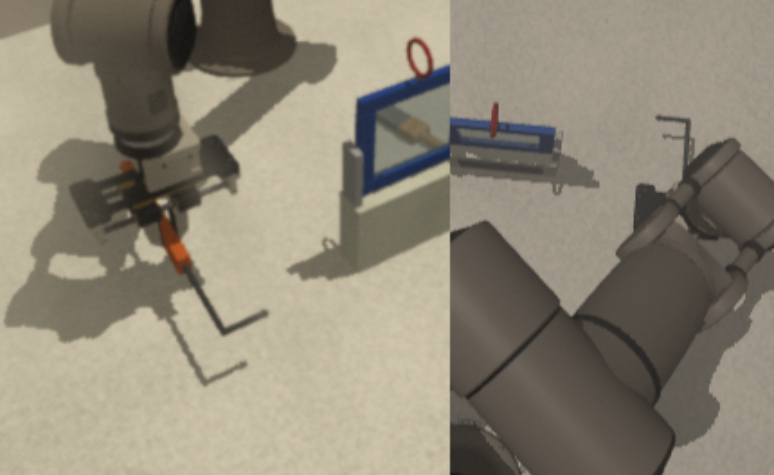

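The pole is clear of the ring and over free counter, and the pane is still shut. Lowering.

>>> {"op": "arm_command", "data": {"deltas": [[0,0.025,0,0],[0,0.03,0,0],[0,0.018,0,0],[0,0.005,0,0],[0,0,0,0]]}}

```text
time: 13.3
tool_pos: [453.4, -378.7, 21.7]
tcp_rot: [-1.569, 0.002, 3.032]
contact_force: [0.1, -0.2, -1.5]
grip_width: 17.4
```

>>> {"op": "arm_command", "data": {"deltas": [[0,0.003,0,0],[0,0,0,0]]}}

```text
time: 13.5
tool_pos: [454.0, -379.3, 20.4]
tcp_rot: [-1.567, 0.004, 3.032]
contact_force: [-2.8, 1.6, 10.3]
grip_width: 18.1
```

Contact at about 10 N. Releasing and retreating.

>>> {"op": "arm_command", "data": {"deltas": [[0,0,0,0],[0,0,0,0],[0,0,0,0],[0,0,0,0],[0,0,0,0]], "claw": 60}}

```text
time: 14.0
tool_pos: [452.7, -378.0, 17.1]
tcp_rot: [-1.571, -0.0, 3.032]
contact_force: [-0.8, -0.5, -0.3]
grip_width: 53.0
```

>>> {"op": "arm_command", "data": {"deltas": [[0,-0.01,0,0],[0,-0.03,0,0],[0,-0.04,0,0],[0,-0.04,0,0],[0,-0.04,0,0]]}}

```text
time: 14.5
tool_pos: [452.6, -377.8, 179.4]
tcp_rot: [-1.57, 0.0, 3.032]
contact_force: [0.6, -0.1, 0.4]
grip_width: 70.1
```

>>> {"op": "arm_command", "data": {"deltas": [[0.03,-0.02,0.01,0],[0.04,0,0.03,0],[0.01,0,0.05,0],[0,0,0.05,0],[0,0,0.05,0]]}}

```text
time: 15.0
tool_pos: [351.8, -558.8, 198.7]
tcp_rot: [-1.57, 0.001, 3.031]
contact_force: [0.5, -0.3, 1.0]
grip_width: 70.1
```

>>> {"op": "arm_command", "data": {"deltas": [[0,0,0,0],[0,0,0,0],[0,0,0,0],[0,0,0,0],[0,0,0,0]]}}

```text
time: 15.5
tool_pos: [353.3, -556.2, 197.9]
tcp_rot: [-1.57, 0.0, 3.033]
contact_force: [0.7, -0.3, -0.3]
grip_width: 70.5
```

```bash
python3 - <<'E'
from h import *
plan(470,-380,40,173.7)
q=cap('scene');p=cap('top')
a=cen(red(q,(265,308,140,185),(0,110,60),(7,255,255)));b=cen(red(p,(235,265,135,195),(0,110,60),(7,255,255)));print(a,b,tri([q,p],[a[0],b[0]]))
for n in (q,p):
    for r in vision.find_in(n,'pole_grip')[:1]: print(r['confidence'],world(n,r['xyz']).round())
cv2.imwrite('pics/v9.png',cv2.resize(np.hstack([q['img'][120:384,50:300],p['img'][120:384,220:400]]),None,fx=1.8,fy=1.8)[:,:,::-1])
E
```

```text
t 15.5 pos [ 353.3 -556.2  197.9] rpy [-8.9970e+01  2.0000e-02  1.7379e+02] F [ 0.7 -0.3 -0.3] w 70.5
tool x,y,z mm -96.9 157.9 -187.8 twist 0.09
(array([283. , 151.5]), (np.int64(277), np.int64(289), np.int64(141), np.int64(162), 88)) (array([244., 186.]), (np.int64(243), np.int64(245), np.int64(178), np.int64(194), 44)) (array([574.76195839, -71.77312261, 311.57502251]), array([0.93415711]))
0.77 [ 491. -387.   14.]
0.61 [ 455. -376.   20.]
```

View pics/v9.png

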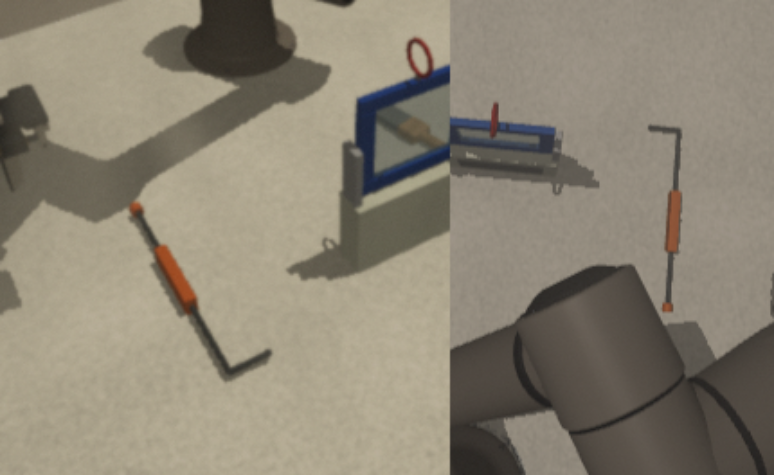

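The pole lies flat at about (455,-377) with the shadow tight along it. The pane is shut, the ring hasn't moved, and the arm is clear. Handing in.

```bash
python3 -c "
from h import *
print(job.close_job())"
```

```text
the job is handed in; nothing more can be done
None
```

I hooked the open pane's ring eye from the side and pulled the pane shut. I then unhooked, laid the pole flat on the counter and let go. The job was handed in at about 15.5 s of the 69 s allowed; it reports no verdict.

- **Pane:** the pull ended against a firm stop at 11.6 N. The eye then sat at about (575, -72, 312) mm, within about 2 mm of straight above the hinge. It stayed there through unhooking and in the last pictures.
- **Pole:** the last pictures show it lying flat at about (455, -377) mm, with the hand about 200 mm clear. Height and level were judged from the pictures only. The two finder readings of the handle's position disagreed by about 36 mm in x; I went by the top view, which matches where I released it.
- **Contacts:** the pole hung nose-down a few degrees in the grip and settled when released. The largest forces I read were the 11.6 N at the stop and about 10 N setting the pole down. I saw no contact between the hand or arm and the vent.

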